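# Hold the staining chamber's lid open

### The job

A stain bottle stands on the closed lid of the slide staining chamber. Lift it off and stand it upright on the worktop beside the chamber, then raise the lid, which has a bar handle, to 60 degrees from closed (so that the condensation runs off to the back) and keep holding it there: the lid has no stay and falls shut, so the job finishes with the gripper still holding it. Do not tip the bottle over, swing the lid back to upright, or disturb the timer, dish and small box.

Things in the scene. Friction and masses are not known exactly. Their poses are not given: they have to be found in the camera images.
- chamber: The slide staining chamber: low grey tray 160 mm deep (x) by 200 mm wide (y), fixed to the worktop, with a flat black lid 166 x 206 mm hinged along its back edge; the closed lid's flat top is 58 mm above the worktop. Origin: centre of its underside. x points from its front to its back (away from the robot, turned by up to 0.25 rad), y along the hinge to the left, z up.
- hinge (a point): The middle of the lid's hinge line, at the back edge of the chamber: 83 mm along the chamber's x from its origin and 48 mm above the worktop. Axes parallel to the chamber's; the hinge turns about y. Does not move with the lid.
- handle (a point): Middle of the steel bar handle on the lid near its front edge; moves with the lid. Smooth round bar 10 mm thick, 100 mm long, parallel to the hinge, on two legs; it can turn between the fingers. Lid closed: 45 mm above the lid's top, at x -141, z +55 mm from the hinge point in the chamber's axes. The 40 mm gap under the bar and the space in front and behind are free for fingers.
- lid (a joint): Lid angle in rad: 0 closed, grows as the front edge rises, 1.047 = 60 degrees, stop at 1.75. At angle q the bar handle is at x = -0.141 cos q + 0.055 sin q, z = 0.141 sin q + 0.055 cos q (m) from the hinge point in the chamber's axes. Weighs about 0.4 kg; nearly frictionless, falls shut unless held.
- bottle_centre (a point): Centre, half-way up, of the stain bottle: closed white bottle with a red screw cap, 43 mm in diameter, 85 mm high, body up to about 55 mm above its foot, cap above; z along the bottle. Starts upright and loose on the closed lid, at least 50 mm behind the bar handle. The worktop (z = 0) is always clear within 60 mm of x = 0.49, y = 0.18, left of the chamber.
- stain_bottle: The stain bottle again; origin at the centre of its foot.
- bench_timer: Bystander: white bench timer, 62 x 66 x 17 mm, flat on the worktop to the right, nearer the robot than the chamber; origin at the centre of its underside. Leave it alone.
- dish: Bystander: clear closed petri dish, 90 mm in diameter, 16 mm high, on the worktop to the left, nearer the robot than the chamber; origin at the centre of its underside. Leave it alone.
- small_box: Bystander: small blue coverslip box, 30 x 30 x 16 mm, on the worktop to the right of the chamber; origin at the centre of its underside. Leave it alone.
Things that resemble listed ones, but are neither listed nor needed, are in the scene too. What is shaped like the stain_bottle but green or yellow is not meant.

How it is judged:
On the way, in this order (a step that is already met when the one before it is completed fails the run):
1. the bottle stands upright on the worktop, released, with the lid still closed (height (world z) of bottle_centre between 0.037 and 0.048 m and angle between bottle_centre's own z axis and vertical below 0.1 rad and contact force between stain_bottle and the fingers below 0.05 N and linear speed of stain_bottle below 0.03 m/s and value of joint lid below 0.08 rad), for 0.3 s.
2. the fingers hold the lid still at 60 degrees (value of joint lid between 0.927 and 1.167 rad and contact force between lid and the fingers above 0.15 N and contact force between lid and stain_bottle below 0.05 N and velocity of joint lid between -0.05 and 0.05 rad/s), for 0.5 s.
At the end, for the whole second after the job is handed in: The lid is held still by the fingers at 60 degrees, within 7 degrees (0.927 to 1.167 rad), not propped by the bottle; the bottle stands upright (within 0.1 rad) and released on the worktop; timer, dish and small box are within 30 mm of where they were (all of step 2 and height (world z) of bottle_centre between 0.037 and 0.048 m and angle between bottle_centre's own z axis and vertical below 0.1 rad and contact force between stain_bottle and the fingers below 0.05 N and linear speed of stain_bottle below 0.03 m/s and distance of each of bench_timer, dish, small_box from where it was at the start of the episode below 0.03 m); the arm keeps its last pose, push and grip.
It fails at once if the bottle is tipped over (angle between bottle_centre's own z axis and vertical above 0.6 rad).
It fails at once if the lid is swung back to upright (value of joint lid above 1.5 rad).
It fails at once if a bystander is disturbed (distance of any of bench_timer, dish, small_box from where it was at the start of the episode above 0.03 m).
It also fails if it takes over 48 s, if anything falls off the work surface, if the arm or the gripper's body presses on something with over 40 N, if the wrist force passes 120 N, or if a joint passes its speed limit or range.

### The arm

A 6-joint arm with a two-finger parallel gripper is mounted at the origin on a cart in front of the work surface, level with it; the furniture and walls round the work are solid. World frame = base frame: x ahead of the robot, y to its left, z up, the work surface at z = 0. Lengths are in m, angles in rad, forces in N, time in s.
With the tool pointing down it reaches from about 0.4 to 0.825 m from the base axis. Payload 7 kg.
Tool frame: the origin (TCP) lies on the centre line of the jaws, within the pads' length; the fingertips stand 25 mm ahead of it and the grasp point (between the pads) lies 6 mm ahead of it; z points along the fingers, y is the line along which they close (so a half turn about z gives the same grasp; the last joint's range is limited). The gripper opens to 88 mm and grips with 3 to 60 N. Pads are 19 mm wide; open, the fingers measure 130 mm over their backs; the gripper's body (78 mm by 193 mm) begins 47 mm behind the grasp point.
Start: joints at [-0.372, 0.359, 0.012, 0, -1.224, -0.288], TCP at [0.533, -0.414, 0.222] pointing down, gripper open.
Joint ranges: [-3.07, 3.07], [-1.43, 2.12], [-1.02, 1.25], [-3.03, 1.67], [-3.05, -0], [-3.03, 3.03]. Speed limits (rad/s): [2.39, 2.39, 3.01, 3.14, 3.14, 3.14].

### API

Orientations are given as [roll, pitch, yaw] about the fixed x, y, z axes, in that order (R = Rz(yaw) Ry(pitch) Rx(roll)).
In Python, from station import readout, vision, arm gives the robot as it stands. The module is installed in compiled form; this text tells all that it offers.
- The arm moves only by the tool carry_out, never from a script. Its argument "commands" is a list of rows, each an object with "dp": the shift along the tool's x, y, z in m, a list of three; "rotation": the turn, a rotation vector about the tool's x, y, z in degrees, a list of three. In form: [{"dp": [dx, dy, dz], "rotation": [wx, wy, wz]}, ...]. A call has 1 to 8 rows; each row shifts and turns the commanded pose from where the row before left it, along the tool's axes as they then stand; what a row does not reach is not made up. A row lasts 1/8 s, in which the tool goes at most 62.5 mm and 10.7 degrees, less where a joint would pass 70% of its speed; a pose out of reach is approached as far as the arm can. A call with a gripper value outside its range is refused whole. "grip" is the finger opening in m, from 0 to 0.0876, set as the call begins (left out, the last holds). The fingers move at their own pace and stop on an object; "force" is the grip in N (left out, the last holds). Time passes only in rows, so rows that do not move let the fingers close. It gives the time, the measured TCP pose, the force, the opening and the grip force at its end, in the units of the state.
- readout.get_state(): the state, without advancing time (a new reading comes with each control period).
- vision.grab_frame(name): name is "scene" or "side" or "wrist"; returns (picture, depth): 384x512x3 uint8, red, green, blue; 384x512 float32, m along the optical axis (not along the pixel's ray), 0 where there is no reading.
- vision.calibration(name): a dict with "fovy" (degrees; the focal length in pixels is half the picture's height over the tangent of half this angle, whatever the lens; pixels are square), "cx", "cy" (the principal point, pixels), "dist" ([k1, k2, p1, p2, k3] as OpenCV has them; the pictures are not rectified), "origin" and "attitude" of the camera in the world; the wrist camera has in their place "mount" (4x4, takes a point from camera to tool coordinates, whose origin is the TCP and whose axes are the flange's). Camera axes: x right, y down, z forward; pixel columns grow to the right and rows downward; lengths in m; the calibration is good to about 2 mm. A picture is of the moment at which its call begins: read the wrist's pose just before it. calibration takes no time and is no camera call.
- arm.job_done(): hands the job in; it is judged then, once.
Trained networks look in the newest picture that a camera, given by its name, has taken for a name from the list of things; names that differ only in an ending like _2 or _b are one class to them, and where a whole thing is asked for, a point or a joint stands for the part that bears it (a point fixed in the world has none). Each returns a list of dicts, best first, with "score" (0 to 1); they miss things now and then, are a little off and sometimes report something else, mostly with a low value. They report only what shows in the picture. A call takes as long as a camera call. They do not tell look-alikes from the thing itself.
- vision.trace(label, camera): "pixels" (384x512 bool, what is visible of it) and "position" ([row, column] in pixels, amid what is visible of it).
The state is a dict: "t": time; "q": joint angles; "qd": joint speeds; "joint_efforts": joint torques, N m; "eef_pos": TCP position; "ee_rot": TCP orientation; "force": force on the tool from outside, world axes, zero at the start; "moment": the same for the moment, N m; "width": finger opening in m; "gripper_force": force on a finger pad.
Only numpy, scipy, OpenCV 4.12 (cv2) and the standard library are available. Lean on these libraries where they do the work, as an engineer would, in place of code of your own. Each camera call takes 0.05 s, during which the arm holds its last target. There are 200 camera calls.

## Working session

There is one attempt and no reset: what is moved stays moved. The work goes in short steps, Python scripts to look and compute and a tool call to move; the robot and the scene stay as the last step left them, time stands still between calls to the robot, and variables do not carry over. Pictures are saved under pics/ and viewed, at most 10 in all, crops included, and the job is handed in when it is done.

Besides the shell and the picture viewer there is one more tool, called after "Request:" as a command line: name --argument value ..., lists and objects as JSON in quotes. carry_out: Moves the arm, as the interface text tells. Its arguments: {"type":"object","properties":{"commands":{"type":"array"},"grip":{"type":"number"},"force":{"type":"number"}},"required":["commands"]}

```bash
mkdir -p pics; cat > h.py <<'E'
import numpy as np, cv2
from scipy.spatial.transform import Rotation as R
from station import readout, vision, arm
def cam(name):
    c=vision.calibration(name); f=192/np.tan(np.radians(c['fovy'])/2)
    K=np.array([[f,0,c['cx']],[0,f,c['cy']],[0,0,1]]); d=np.array(c['dist'],float)
    if 'mount' in c:
        s=readout.get_state(); T=np.eye(4); T[:3,:3]=rot(s['ee_rot']); T[:3,3]=s['eef_pos']; T=T@np.array(c['mount'])
    else:
        T=np.eye(4); a=np.array(c['attitude']); T[:3,:3]=a if a.shape==(3,3) else rot(a); T[:3,3]=c['origin']
    return K,d,T
def rot(a):
    return R.from_euler('xyz',a).as_matrix()
def pts(name,depth,mask,C=None):
    K,d,T=C or cam(name); v,u=np.nonzero(mask&(depth>0)); z=depth[v,u]
    n=cv2.undistortPoints(np.stack([u,v],1).astype(float)[:,None],K,d)[:,0]
    return np.c_[n*z[:,None],z]@T[:3,:3].T+T[:3,3]
E
python3 - <<'E'
from h import *
print(readout.get_state()); print(vision.calibration('scene'))
ims=[]
for n in ['scene','side']:
    im,d=vision.grab_frame(n); np.save(n+'.npy',d); cv2.imwrite(f'pics/{n}0.png',im[:,:,::-1])
    for l in ['chamber','handle','lid','stain_bottle','bench_timer','dish','small_box']:
        for r in vision.trace(l,n)[:3]:
            p=pts(n,d,r['pixels'])
            if len(p)>5: print(n,l,round(r['score'],2),np.round(r['position']),len(p),np.round(np.median(p,0),3),np.round(np.percentile(p,[3],0),3)[0],np.round(np.percentile(p,[97],0),3)[0])
E
```

```text
{'t': 0.0, 'q': array([-3.71924951e-01,  3.59404073e-01,  1.10473111e-02, -3.58450772e-04,
       -1.22407001e+00, -2.88120840e-01]), 'qd': array([-0.00090205, -0.00022944, -0.00013453, -0.00087336, -0.00093394,
       -0.00059233]), 'joint_efforts': array([-1.84454857e-04, -5.82718313e+01,  2.93045175e+01,  6.99708000e+00,
        6.58408448e-03, -2.64694145e-04]), 'eef_pos': array([ 0.53282949, -0.41358328,  0.22140504]), 'ee_rot': array([ 3.13993366e+00, -1.40265152e-04, -2.23096409e+00]), 'force': array([ 0.14824474,  0.07392428, -0.1859534 ]), 'moment': array([-0.04834992, -0.0004479 ,  0.03276667]), 'gripper_force': 0.0, 'width': 0.0877770424613261}
{'fovy': 47.07467500718265, 'cx': 253.11140562692103, 'cy': 186.2059355930435, 'dist': array([-0.14629569,  0.        ,  0.        ,  0.        ,  0.        ]), 'origin': array([-0.42438774, -0.54033237,  1.05123741]), 'attitude': array([-2.30593642, -0.00297951, -1.09789734])}
scene chamber 0.58 [202. 252.] 2775 [ 0.475 -0.068  0.055] [ 0.431 -0.164  0.006] [0.589 0.033 0.102]
scene handle 0.56 [196. 250.] 2179 [ 0.487 -0.062  0.05
[... 1094 characters left out ...]
 [203. 253.] 2919 [ 0.5   -0.076  0.059] [ 0.434 -0.166  0.044] [0.592 0.032 0.106]
side lid 0.81 [199. 251.] 2899 [ 0.5   -0.076  0.059] [ 0.434 -0.166  0.049] [0.59  0.032 0.106]
side stain_bottle 0.86 [194. 275.] 448 [ 0.536 -0.125  0.109] [ 0.524 -0.135  0.06 ] [ 0.557 -0.102  0.145]
side stain_bottle 0.63 [213. 322.] 90 [ 0.658 -0.2    0.015] [ 0.439 -0.394 -0.001] [ 0.673 -0.172  0.3  ]
side stain_bottle 0.6 [243. 294.] 454 [ 0.492 -0.255  0.054] [ 0.48  -0.267  0.005] [ 0.513 -0.234  0.087]
side bench_timer 0.64 [297. 261.] 684 [ 0.349 -0.322  0.015] [ 0.321 -0.351  0.004] [ 0.38  -0.288  0.019]
side dish 0.77 [164. 172.] 449 [0.409 0.272 0.017] [0.37  0.238 0.003] [0.452 0.318 0.021]
```

```bash
python3 - <<'E'
from h import *
for n in ['scene','side']:
    d=np.load(n+'.npy'); P=pts(n,d,d>0)
    box=(P[:,0]>.4)&(P[:,0]<.62)&(P[:,1]>-.19)&(P[:,1]<.06); P=P[box]
    L=P[(P[:,2]>.052)&(P[:,2]<.066)]; r=cv2.minAreaRect((L[:,:2]*1000).astype(np.float32)); print(n,'lid',r,np.median(L[:,2]))
    H=P[(P[:,2]>.09)&(P[:,2]<.112)&(P[:,0]<.505)]; c=H[:,:2].mean(0)
    r=cv2.minAreaRect((H[:,:2]*1000).astype(np.float32)); print('handle',len(H),r,np.percentile(H[:,2],[5,50,95]))
    B=P[(P[:,2]>.068)&(P[:,0]>.51)]
    for a,b in [(.07,.11),(.118,.138),(.14,.15)]:
        q=B[(B[:,2]>a)&(B[:,2]<b)]; 
        A=np.c_[2*q[:,:2],np.ones(len(q))]; s=np.linalg.lstsq(A,(q[:,:2]**2).sum(1),rcond=None)[0]
        print('bottle',a,len(q),s[:2],np.sqrt(s[2]+s[0]**2+s[1]**2),q.mean(0))
a=cv2.imread('pics/scene0.png')[100:330,100:400]; b=cv2.imread('pics/side0.png')[100:330,100:400]
cv2.imwrite('pics/v0.png',cv2.resize(np.vstack([a,b]),None,fx=1.3,fy=1.3))
E
```

```text
scene lid ((513.104736328125, -63.117774963378906), (209.06719970703125, 172.2342529296875), 87.78545379638672) 0.05625347239310435
handle 121 ((455.3825378417969, -60.934452056884766), (119.86458587646484, 15.438420295715332), 87.15150451660156) [0.0954562  0.10390615 0.10908531]
bottle 0.07 133 [ 0.54167611 -0.11180414] 0.01952747199566112 [ 0.53008427 -0.1177081   0.09125973]
bottle 0.118 45 [ 0.54136002 -0.11308308] 0.012618162893675807 [ 0.53394914 -0.11640596  0.12872173]
bottle 0.14 31 [ 0.54142007 -0.11251966] 0.01066269955636412 [ 0.54180897 -0.11333523  0.14197441]
side lid ((516.065673828125, -64.9285888671875), (209.54820251464844, 168.36627197265625), 88.10221862792969) 0.0590724481029582
handle 149 ((457.77783203125, -63.219261169433594), (119.44573974609375, 10.929757118225098), 87.71004486083984) [0.09431926 0.10675914 0.11043629]
bottle 0.07 174 [ 0.54470345 -0.11408163] 0.0203312328673296 [ 0.53491497 -0.12600224  0.09044249]
bottle 0.118 78 [ 0.54415421 -0.1147419 ] 0.013883191036044991 [ 0.53900326 -0.12209328  0.12780219]
bottle 0.14 76 [ 0.54451449 -0.11397154] 0.011149511540634352 [ 0.54389632 -0.11453249  0.14307493]
```

View pics/v0.png

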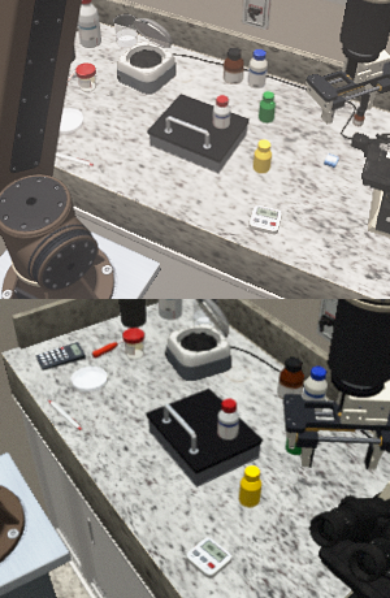

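The pictures show the red-capped bottle on the lid at scene px (269,186), and the bar handle on the lid's front edge around (235,200). The yellow and green decoys are to the right of the chamber. From both cameras I get the bottle at (0.543,-0.113), the bar at (0.457,-0.062) and a chamber yaw of about -0.04. The lid top measures 0.058, as it should.

Request:
carry_out --commands '[{"dp": [0,0,0],"rotation": [0,0,-8.9]},{"dp": [0,0,0],"rotation": [0,0,-8.9]},{"dp": [0,0,0],"rotation": [0,0,-8.9]},{"dp": [0,0,0],"rotation": [0,0,-8.9]}]' --grip 0.07

```text
t: 1.3
eef_pos: [0.5332, -0.4139, 0.2223]
ee_rot: [3.142, 0.0, -1.604]
force: [0.7, -0.1, 0.1]
width: 0.0703
gripper_force: 0.0
```

Request:
carry_out --commands '[{"dp": [-0.0375,0,0],"rotation": [0,0,0]},{"dp": [-0.0375,0,0],"rotation": [0,0,0]},{"dp": [-0.0375,0,0],"rotation": [0,0,0]},{"dp": [-0.0375,0,0],"rotation": [0,0,0]},{"dp": [-0.0375,0,0],"rotation": [0,0,0]},{"dp": [-0.0375,0,0],"rotation": [0,0,0]},{"dp": [-0.0375,0,0],"rotation": [0,0,0]},{"dp": [-0.0375,0.0017,0],"rotation": [0,0,0]}]'

```text
t: 2.3
eef_pos: [0.5432, -0.1128, 0.2226]
ee_rot: [-3.141, 0.0, -1.609]
force: [0.1, -0.1, -0.6]
width: 0.0699
gripper_force: 0.0
```

```bash
cat >> h.py <<'E'
def go(target):
    s=readout.get_state(); M=rot(s['ee_rot']); print('t',s['t'],'tcp',np.round(s['eef_pos'],4),np.round(s['ee_rot'],3),'w',s['width'],s['gripper_force'],'f',np.round(s['force'],1),'q',np.round(s['q'],2))
    print('dp tool',np.round(M.T@(np.array(target)-s['eef_pos']),4))
E
python3 - <<'E'
from h import *
go([.543,-.113,.111])
C=cam('wrist'); im,d=vision.grab_frame('wrist'); P=pts('wrist',d,d>0,C)
cv2.imwrite('pics/w1.png',im[:,:,::-1])
B=P[(abs(P[:,0]-.543)<.035)&(abs(P[:,1]+.113)<.035)&(P[:,2]>.139)&(P[:,2]<.15)]
print(len(B), (B.max(0)+B.min(0))/2 if len(B) else 0)
H=P[(P[:,2]>.095)&(P[:,2]<.115)&(P[:,0]<.49)&(P[:,0]>.42)&(abs(P[:,1]+.062)<.07)]
if len(H): print(len(H),cv2.minAreaRect((H[:,:2]*1000).astype(np.float32)),H[:,2].max())
E
```

```text
t 2.3 tcp [ 0.5432 -0.1128  0.2226] [-3.141  0.    -1.609] w 0.06993235619265427 0.0 f [ 0.1 -0.1 -0.6] q [ 0.15  0.16 -0.26  0.   -1.15 -0.19]
dp tool [0.0002 0.0002 0.1116]
756 [ 0.54663021 -0.11360298  0.14201307]
507 ((458.956787109375, -91.26091003417969), (61.96087646484375, 10.015056610107422), 87.85470581054688) 0.11013119888772993
```

View pics/w1.png

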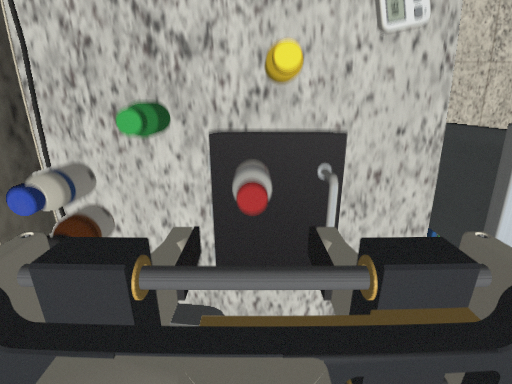

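The wrist view shows the red cap at (252,197) between the fingers and the bar at (332,200). It confirms the positions, with the bottle about 1 mm further in x, so I'm going down.

Request:
carry_out --commands '[{"dp": [0,-0.0015,0.02],"rotation": [0,0,0]},{"dp": [0,0,0.02],"rotation": [0,0,0]},{"dp": [0,0,0.02],"rotation": [0,0,0]},{"dp": [0,0,0.02],"rotation": [0,0,0]},{"dp": [0,0,0.018],"rotation": [0,0,0]},{"dp": [0,0,0.0135],"rotation": [0,0,0]},{"dp": [0,0,0],"rotation": [0,0,0]}]'

```text
t: 3.22
eef_pos: [0.544, -0.1142, 0.1101]
ee_rot: [3.14, -0.0, -1.61]
force: [-0.1, -0.2, 0.1]
width: 0.0697
gripper_force: 0.0
```

Request:
carry_out --commands '[{"dp": [0,0,0],"rotation": [0,0,0]},{"dp": [0,0,0],"rotation": [0,0,0]},{"dp": [0,0,0],"rotation": [0,0,0]},{"dp": [0,0,0],"rotation": [0,0,0]},{"dp": [0,0,0],"rotation": [0,0,0]},{"dp": [0,0,0],"rotation": [0,0,0]}]' --grip 0.03 --force 15

```text
t: 3.98
eef_pos: [0.5448, -0.1141, 0.111]
ee_rot: [-3.141, -0.0, -1.609]
force: [0.8, 0.4, 0.5]
width: 0.0321
gripper_force: 13.4
```

The width is 32 mm where the bottle body should give 43, so I'm looking before lifting.

```bash
python3 - <<'E'
from h import *
go([.5445,-.114,.111])
w,_=vision.grab_frame('wrist'); s,ds=vision.grab_frame('side'); c,_=vision.grab_frame('scene')
a=cv2.resize(s[130:300,200:380],None,fx=2.2,fy=2.2); b=cv2.resize(c[120:290,200:380],None,fx=2.2,fy=2.2)
cv2.imwrite('pics/g1.png',np.hstack([a,b])[:,:,::-1]); cv2.imwrite('pics/w2.png',w[:,:,::-1])
E
```

```text
t 3.975 tcp [ 0.5448 -0.1141  0.111 ] [-3.141 -0.    -1.609] w 0.03211394570969084 13.376885836478323 f [0.8 0.4 0.5] q [ 0.15  0.27 -0.4   0.   -0.91 -0.18]
dp tool [-0.0001  0.0003 -0.    ]
```

View pics/g1.png

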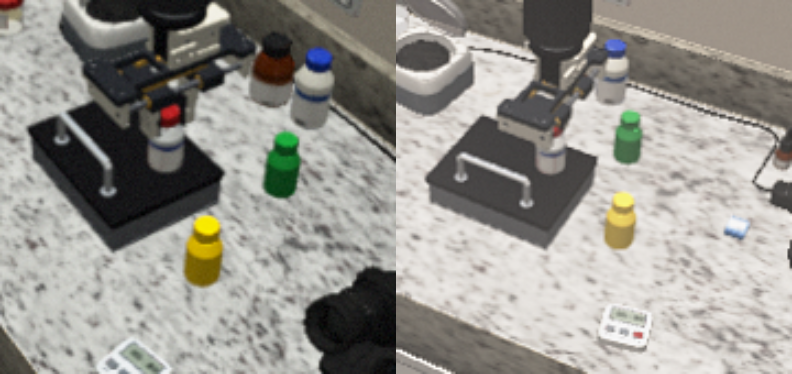

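View pics/w2.png

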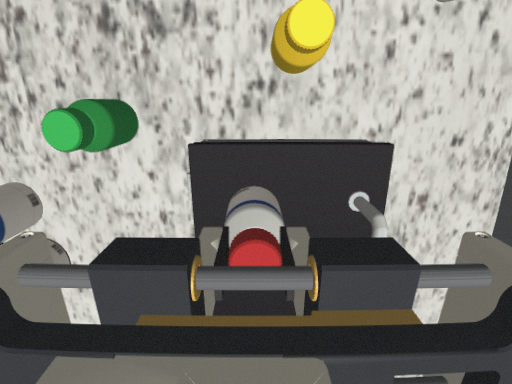

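```bash
python3 - <<'E'
from h import *
for n in ['wrist','side','scene']:
    C=cam(n); im,d=vision.grab_frame(n); P=pts(n,d,d>0,C); col=im[d>0]
    k=(abs(P[:,0]-.544)<.06)&(abs(P[:,1]+.115)<.06)&(P[:,2]>.063)&(P[:,2]<.16); Q=P[k]; c=col[k].astype(int)
    print(n,len(Q))
    for z in np.arange(.065,.155,.008):
        m=(abs(Q[:,2]-z)<.004)
        if m.sum()>4: print(round(z,3),m.sum(),'x',np.round([Q[m,0].min(),Q[m,0].max()],3),'y',np.round([Q[m,1].min(),Q[m,1].max()],3),np.median(c[m],0))
    r=[p for p in vision.trace('stain_bottle',n) if len(pts(n,d,p['pixels'],C))]
    for p in r[:4]:
        q=pts(n,d,p['pixels'],C); print('  bottle',round(p['score'],2),p['position'],np.round(np.median(q,0),3),np.round(q.min(0),3),np.round(q.max(0),3))
E
```

```text
wrist 5977
0.065 102 x [0.526 0.567] y [-0.135 -0.12 ] [119.  113.  108.5]
0.073 137 x [0.526 0.567] y [-0.135 -0.12 ] [125. 123. 117.]
0.081 163 x [0.525 0.566] y [-0.135 -0.119] [127. 125. 118.]
0.089 175 x [0.526 0.567] y [-0.135 -0.12 ] [127. 124. 118.]
0.097 212 x [0.525 0.566] y [-0.135 -0.117] [58. 63. 82.]
0.105 287 x [0.526 0.566] y [-0.135 -0.12 ] [115. 116. 112.]
0.113 649 x [0.526 0.565] y [-0.135 -0.116] [178. 178. 172.]
0.121 763 x [0.513 0.577] y [-0.13  -0.108] [177. 177. 171.]
0.129 615 x [0.513 0.577] y [-0.129 -0.105] [95. 42. 43.]
0.137 853 x [0.513 0.577] y [-0.129 -0.106] [96. 37. 36.]
0.145 1473 x [0.515 0.574] y [-0.128 -0.111] [192.  58.  58.]
0.153 415 x [0.517 0.573] y [-0.127 -0.103] [110. 108.  98.]
  bottle 0.97 [125.6, 86.2] [ 0.666 -0.189  0.062] [ 0.655 -0.209 -0.001] [ 0.752 -0.161  0.087]
  bottle 0.6 [229.8, 256.9] [ 0.545 -0.126  0.12 ] [ 0.526 -0.146  0.061] [ 0.567 -0.111  0.195]
  bottle 0.58 [38.1, 300.2] [ 0.509 -0.24   0.084] [ 0.467 -0.284 -0.001] [ 0.526 -0.224  0.088]
side 552
0.065 30 x [0.49  0.576] y [-0.169 -0.062] [108. 107. 101.]
0.
[... 1167 characters left out ...]
47. 141.]
0.081 24 x [0.52  0.542] y [-0.135 -0.096] [156.  148.5 142.5]
0.089 23 x [0.518 0.554] y [-0.131 -0.094] [146. 141. 137.]
0.097 24 x [0.52 0.55] y [-0.133 -0.096] [106.  104.5 119. ]
0.105 22 x [0.519 0.551] y [-0.133 -0.102] [137.5 135.5 133.5]
0.113 22 x [0.511 0.557] y [-0.131 -0.11 ] [207.  203.  197.5]
0.121 24 x [0.509 0.571] y [-0.128 -0.103] [173.  168.5 162.5]
0.129 11 x [0.525 0.557] y [-0.127 -0.119] [115. 100.  98.]
0.137 6 x [0.519 0.535] y [-0.126 -0.121] [123.   63.5  61.5]
  bottle 0.74 [183.7, 308.0] [ 0.662 -0.189  0.047] [ 0.65  -0.205 -0.006] [ 0.762 -0.145  0.087]
  bottle 0.49 [192.2, 270.2] [ 0.528 -0.124  0.092] [ 0.518 -0.135  0.061] [ 0.55  -0.101  0.137]
```

```bash
python3 - <<'E'
from h import *
for n in ['side','scene']:
    im,d=vision.grab_frame(n); P=pts(n,d,d>0)
    Q=P[(abs(P[:,0]-.544)<.12)&(abs(P[:,1]+.115)<.07)&(P[:,2]>.11)&(P[:,2]<.26)]
    for z in np.arange(.114,.25,.006):
        m=(abs(Q[:,2]-z)<.003)
        if m.sum()>2: print(n,round(z,3),m.sum(),'x',np.round(np.percentile(Q[m,0],[2,98]),3),'y',np.round(np.percentile(Q[m,1],[2,98]),3))
E
```

```text
side 0.114 36 x [0.454 0.563] y [-0.135 -0.078]
side 0.12 43 x [0.512 0.568] y [-0.132 -0.109]
side 0.126 44 x [0.512 0.573] y [-0.129 -0.103]
side 0.132 41 x [0.512 0.569] y [-0.129 -0.108]
side 0.138 42 x [0.512 0.571] y [-0.129 -0.104]
side 0.144 64 x [0.51 0.57] y [-0.128 -0.11 ]
side 0.15 36 x [0.509 0.574] y [-0.126 -0.106]
side 0.156 33 x [0.508 0.576] y [-0.126 -0.109]
side 0.162 21 x [0.506 0.576] y [-0.127 -0.116]
side 0.168 10 x [0.517 0.575] y [-0.127 -0.106]
side 0.174 9 x [0.563 0.571] y [-0.127 -0.105]
side 0.18 7 x [0.464 0.625] y [-0.143 -0.109]
side 0.186 75 x [0.455 0.625] y [-0.155 -0.078]
side 0.192 114 x [0.455 0.626] y [-0.155 -0.08 ]
side 0.198 173 x [0.455 0.624] y [-0.156 -0.091]
side 0.204 227 x [0.451 0.623] y [-0.154 -0.084]
side 0.21 128 x [0.448 0.63 ] y [-0.155 -0.082]
side 0.216 151 x [0.447 0.63 ] y [-0.156 -0.091]
side 0.222 444 x [0.447 0.636] y [-0.154 -0.079]
side 0.228 284 x [0.449 0.635] y [-0.152 -0.079]
side 0.234 68 x [0.527 0.59 ] y [-0.14  -0.094]
side 0.24 57 x [0.527 0.589] y [-0.141 -0.095]
side 0.246 70 x [0.525 0.588] y [-0.14  -0.095
[... 227 characters left out ...]
 [-0.128 -0.119]
scene 0.144 3 x [0.522 0.536] y [-0.122 -0.12 ]
scene 0.174 4 x [0.465 0.571] y [-0.125 -0.121]
scene 0.18 23 x [0.453 0.626] y [-0.15  -0.073]
scene 0.186 68 x [0.452 0.627] y [-0.155 -0.076]
scene 0.192 82 x [0.451 0.625] y [-0.153 -0.074]
scene 0.198 84 x [0.452 0.624] y [-0.153 -0.085]
scene 0.204 157 x [0.448 0.624] y [-0.153 -0.085]
scene 0.21 54 x [0.446 0.626] y [-0.154 -0.072]
scene 0.216 119 x [0.445 0.614] y [-0.153 -0.077]
scene 0.222 329 x [0.446 0.634] y [-0.15  -0.075]
scene 0.228 49 x [0.446 0.592] y [-0.144 -0.086]
scene 0.234 38 x [0.523 0.581] y [-0.139 -0.092]
scene 0.24 33 x [0.527 0.581] y [-0.139 -0.094]
scene 0.246 34 x [0.523 0.552] y [-0.139 -0.093]
```

The whole gripper really sits about 31 mm higher than the stated TCP implies: tips are at 0.117 and the body starts at 0.183. So the true grasp point is about TCP z + 0.025. I'll reopen, go 30 mm lower and regrip.

Request:
carry_out --commands '[{"dp": [0,0,0],"rotation": [0,0,0]},{"dp": [0,0,0],"rotation": [0,0,0]},{"dp": [0,0,0],"rotation": [0,0,0]},{"dp": [0,0,0],"rotation": [0,0,0]},{"dp": [0,0,0.01],"rotation": [0,0,0]},{"dp": [0,0,0.01],"rotation": [0,0,0]},{"dp": [0,0,0.01],"rotation": [0,0,0]},{"dp": [0,0,0],"rotation": [0,0,0]}]' --grip 0.07

```text
t: 5.52
eef_pos: [0.5438, -0.1141, 0.0796]
ee_rot: [3.139, -0.0, -1.61]
force: [0.9, 0.8, -0.5]
width: 0.0701
gripper_force: 0.0
```

Request:
carry_out --commands '[{"dp": [0,0,0],"rotation": [0,0,0]},{"dp": [0,0,0],"rotation": [0,0,0]},{"dp": [0,0,0],"rotation": [0,0,0]},{"dp": [0,0,0],"rotation": [0,0,0]},{"dp": [0,0,0],"rotation": [0,0,0]},{"dp": [0,0,0],"rotation": [0,0,0]}]' --grip 0.03 --force 15

```text
t: 6.28
eef_pos: [0.5448, -0.1141, 0.0811]
ee_rot: [-3.141, -0.0, -1.609]
force: [-0.2, 1.0, 2.8]
width: 0.0422
gripper_force: 15.0
```

Request:
carry_out --commands '[{"dp": [0,0,-0.01],"rotation": [0,0,0]},{"dp": [0,0,-0.015],"rotation": [0,0,0]},{"dp": [0,0,-0.02],"rotation": [0,0,0]},{"dp": [0,0,-0.02],"rotation": [0,0,0]},{"dp": [0,0,-0.015],"rotation": [0,0,0]},{"dp": [0,0,0],"rotation": [0,0,0]}]'

```text
t: 7.02
eef_pos: [0.5454, -0.114, 0.1625]
ee_rot: [-3.139, 0.0, -1.609]
force: [-0.2, -0.0, -0.3]
width: 0.0417
gripper_force: 15.0
```

Request:
carry_out --commands '[{"dp": [-0.015,0.004,0],"rotation": [0,0,0]},{"dp": [-0.03,0.007,0],"rotation": [0,0,0]},{"dp": [-0.04,0.01,0],"rotation": [0,0,0]},{"dp": [-0.04,0.01,0],"rotation": [0,0,0]},{"dp": [-0.04,0.01,0],"rotation": [0,0,0]},{"dp": [-0.04,0.01,0],"rotation": [0,0,0]},{"dp": [-0.04,0.008,0],"rotation": [0,0,0]},{"dp": [-0.03,0.005,0],"rotation": [0,0,0]}]'

```text
t: 8.02
eef_pos: [0.4899, 0.165, 0.1601]
ee_rot: [3.14, -0.001, -1.608]
force: [0.8, 0.2, -0.0]
width: 0.0425
gripper_force: 15.0
```

Request:
carry_out --commands '[{"dp": [-0.016,0.002,0],"rotation": [0,0,0]},{"dp": [0,0,0.02],"rotation": [0,0,0]},{"dp": [0,0,0.03],"rotation": [0,0,0]},{"dp": [0,0,0.03],"rotation": [0,0,0]},{"dp": [0,0,0.03],"rotation": [0,0,0]},{"dp": [0,0,0],"rotation": [0,0,0]},{"dp": [0,0,0],"rotation": [0,0,0]}]'

```text
t: 8.9
eef_pos: [0.4903, 0.1794, 0.0516]
ee_rot: [-3.141, 0.0, -1.609]
force: [-0.4, -0.2, -0.8]
width: 0.0421
gripper_force: 15.0
```

```bash
python3 - <<'E'
from h import *
go([.49,.18,.023])
for n in ['side','scene','wrist']:
    C=cam(n); im,d=vision.grab_frame(n); P=pts(n,d,d>0,C); c=im[d>0].astype(int)
    k=(abs(P[:,0]-.49)<.04)&(abs(P[:,1]-.18)<.03)&(P[:,2]>-.01)&(P[:,2]<.13); Q=P[k]
    print(n,len(Q),[(round(z,3),int((abs(Q[:,2]-z)<.005).sum()),np.round((Q[abs(Q[:,2]-z)<.005,1].min(),Q[abs(Q[:,2]-z)<.005,1].max()),3)) for z in np.arange(0,.1,.01) if (abs(Q[:,2]-z)<.005).sum()])
    if n=='scene':cv2.imwrite('pics/p1.png',cv2.resize(im[110:300,120:330,::-1],None,fx=3,fy=3))
E
```

```text
t 8.9 tcp [0.4903 0.1794 0.0516] [-3.141  0.    -1.609] w 0.04210408882981304 14.982421905733645 f [-0.4 -0.2 -0.8] q [ 0.73  0.29 -0.54  0.   -0.74 -0.77]
dp tool [-0.0005  0.0003  0.0286]
side 745 [(np.float64(0.0), 253, array([0.15 , 0.209])), (np.float64(0.01), 8, array([0.152, 0.205])), (np.float64(0.03), 12, array([0.159, 0.187])), (np.float64(0.04), 35, array([0.158, 0.183])), (np.float64(0.05), 37, array([0.156, 0.18 ])), (np.float64(0.06), 49, array([0.157, 0.189])), (np.float64(0.07), 67, array([0.152, 0.188])), (np.float64(0.08), 73, array([0.157, 0.193])), (np.float64(0.09), 82, array([0.161, 0.193]))]
scene 454 [(np.float64(0.0), 200, array([0.15, 0.21])), (np.float64(0.03), 16, array([0.162, 0.197])), (np.float64(0.04), 23, array([0.16 , 0.186])), (np.float64(0.05), 17, array([0.16 , 0.176])), (np.float64(0.06), 31, array([0.16 , 0.191])), (np.float64(0.07), 36, array([0.16 , 0.183])), (np.float64(0.08), 48, array([0.159, 0.183])), (np.float64(0.09), 28, array([0.165, 0.178]))]
wrist 12544 [(np.float64(0.0), 3676, array([0.15 , 0.204])), (np.float64(0.03), 67, array([0.159, 0.173])), (np.float64(0.04), 258, array([0.159, 0.176])), (np.float64(0.05), 302, array([0.159, 0.175])), (np.float64(0.06), 577, array([0.159, 0.177])), (np.float64(0.07), 904, array([0.159, 0.176])), (np.float64(0.08), 1643, array([0.159, 0.184])), (np.float64(0.09), 1763, array([0.162, 0.181]))]
```

View pics/p1.png

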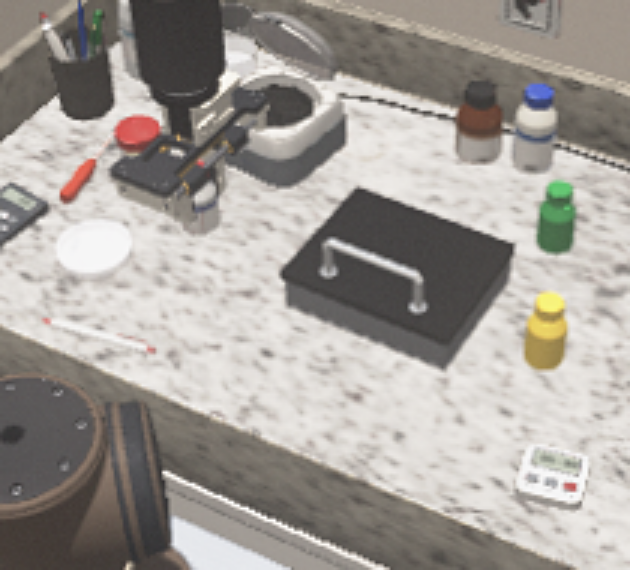

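The bottle hangs upright about 28 mm above clear worktop at picture px (205,205). Next I lower it, release and back off.

Request:
carry_out --commands '[{"dp": [0,0,0.01],"rotation": [0,0,0]},{"dp": [0,0,0.01],"rotation": [0,0,0]},{"dp": [0,0,0.005],"rotation": [0,0,0]},{"dp": [0,0,0.002],"rotation": [0,0,0]},{"dp": [0,0,0.001],"rotation": [0,0,0]},{"dp": [0,0,0],"rotation": [0,0,0]},{"dp": [0,0,0],"rotation": [0,0,0]}]'

```text
t: 9.93
eef_pos: [0.4898, 0.1791, 0.0231]
ee_rot: [3.142, -0.0, -1.609]
force: [-1.8, -0.6, 5.8]
width: 0.042
gripper_force: 15.0
```

Request:
carry_out --commands '[{"dp": [0,0,0],"rotation": [0,0,0]},{"dp": [0,0,0],"rotation": [0,0,0]},{"dp": [0,0,0],"rotation": [0,0,0]},{"dp": [0,0,0],"rotation": [0,0,0]},{"dp": [0,0,0],"rotation": [0,0,0]},{"dp": [0,0,0],"rotation": [0,0,0]},{"dp": [0,0,0],"rotation": [0,0,0]}]' --grip 0.065

```text
t: 10.8
eef_pos: [0.4899, 0.1793, 0.0229]
ee_rot: [-3.142, 0.0, -1.609]
force: [1.2, 1.1, -0.2]
width: 0.0648
gripper_force: 0.0
```

Request:
carry_out --commands '[{"dp": [0,0,-0.015],"rotation": [0,0,0]},{"dp": [0,0,-0.025],"rotation": [0,0,0]},{"dp": [0,0,-0.03],"rotation": [0,0,0]},{"dp": [0,0,-0.03],"rotation": [0,0,0]},{"dp": [0,0,-0.03],"rotation": [0,0,0]},{"dp": [0,0,-0.01],"rotation": [0,0,0]}]'

```text
t: 11.55
eef_pos: [0.4908, 0.1798, 0.1659]
ee_rot: [-3.138, 0.003, -1.609]
force: [0.1, -0.3, -0.7]
width: 0.065
gripper_force: 0.0
```

```bash
python3 - <<'E'
from h import *
go([.4575,-.0625,.14])
for n in ['side','scene','wrist']:
    C=cam(n); im,d=vision.grab_frame(n); P=pts(n,d,d>0,C)
    k=(abs(P[:,0]-.49)<.04)&(abs(P[:,1]-.18)<.04)&(P[:,2]>.01)&(P[:,2]<.1); Q=P[k]
    for a,b in [(.01,.055),(.055,.082),(.082,.1)]:
        q=Q[(Q[:,2]>a)&(Q[:,2]<b)]
        if len(q)>5: print(n,a,len(q),np.round(q.min(0),3),np.round(q.max(0),3))
E
```

```text
t 11.55 tcp [0.4908 0.1798 0.1659] [-3.138e+00  3.000e-03 -1.609e+00] w 0.06502314421656448 0.0 f [ 0.1 -0.3 -0.7] q [ 0.73  0.15 -0.41  0.   -1.01 -0.77]
dp tool [0.2435 0.0241 0.0252]
side 0.01 162 [0.467 0.154 0.01 ] [0.507 0.189 0.055]
side 0.055 91 [0.468 0.157 0.055] [0.505 0.188 0.082]
side 0.082 56 [0.473 0.165 0.082] [0.505 0.195 0.091]
scene 0.01 137 [0.463 0.158 0.01 ] [0.505 0.2   0.055]
scene 0.055 73 [0.465 0.162 0.055] [0.5   0.195 0.082]
scene 0.082 29 [0.469 0.163 0.082] [0.501 0.193 0.091]
wrist 0.01 428 [0.47  0.158 0.01 ] [0.512 0.191 0.055]
wrist 0.055 431 [0.471 0.161 0.055] [0.51  0.187 0.082]
wrist 0.082 739 [0.476 0.164 0.082] [0.506 0.195 0.087]
```

The bottle stands upright and released. Now over to the bar handle.

Request:
carry_out --commands '[{"dp": [0.02,0.003,0],"rotation": [0,0,0]},{"dp": [0.035,0.003,0],"rotation": [0,0,0]},{"dp": [0.04,0.004,0],"rotation": [0,0,0]},{"dp": [0.04,0.004,0],"rotation": [0,0,0]},{"dp": [0.04,0.004,0],"rotation": [0,0,0]},{"dp": [0.04,0.004,0],"rotation": [0,0,0]},{"dp": [0.0285,0.002,0],"rotation": [0,0,0]},{"dp": [0,0,0],"rotation": [0,0,0]}]' --grip 0.05

```text
t: 12.7
eef_pos: [0.4548, -0.0653, 0.1618]
ee_rot: [3.139, -0.001, -1.612]
force: [-0.4, 0.8, -0.2]
width: 0.0501
gripper_force: 0.0
```

```bash
python3 - <<'E'
from h import *
go([.4575,-.0625,.078])
C=cam('wrist'); im,d=vision.grab_frame('wrist'); P=pts('wrist',d,d>0,C)
H=P[(P[:,2]>.1)&(P[:,2]<.115)&(P[:,0]<.49)&(P[:,0]>.42)&(abs(P[:,1]+.062)<.07)]
if len(H): print(len(H),cv2.minAreaRect((H[:,:2]*1000).astype(np.float32)),H.max(0),H.min(0)); print(np.polyfit(H[:,1],H[:,0],1),np.polyval(np.polyfit(H[:,1],H[:,0],1),-.0625))
E
```

```text
t 12.7 tcp [ 0.4548 -0.0653  0.1618] [ 3.139e+00 -1.000e-03 -1.612e+00] w 0.0501146470208614 0.0 f [-0.4  0.8 -0.2] q [ 0.29  0.05 -0.53 -0.   -0.99 -0.33]
dp tool [-0.003  -0.0027  0.0838]
1395 ((460.1851806640625, -63.21541976928711), (117.89278411865234, 9.469152450561523), 87.58442687988281) [ 0.46623767 -0.00420178  0.10987965] [ 0.45314323 -0.12215131  0.10010262]
[0.03921218 0.46231363] 0.4598628656669995
```

Request:
carry_out --commands '[{"dp": [-0.003,-0.0035,0.01],"rotation": [0,0,0]},{"dp": [0,0,0.02],"rotation": [0,0,0]},{"dp": [0,0,0.02],"rotation": [0,0,0]},{"dp": [0,0,0.02],"rotation": [0,0,0]},{"dp": [0,0,0.013],"rotation": [0,0,0]},{"dp": [0,0,0],"rotation": [0,0,0]}]'

```text
t: 13.5
eef_pos: [0.4595, -0.06, 0.0787]
ee_rot: [3.139, -0.001, -1.609]
force: [0.6, 0.1, 0.7]
width: 0.0499
gripper_force: 0.0
```

Request:
carry_out --commands '[{"dp": [0,0,0],"rotation": [0,0,0]},{"dp": [0,0,0],"rotation": [0,0,0]},{"dp": [0,0,0],"rotation": [0,0,0]},{"dp": [0,0,0],"rotation": [0,0,0]},{"dp": [0,0,0],"rotation": [0,0,0]},{"dp": [0,0,0],"rotation": [0,0,0]},{"dp": [0,0,0],"rotation": [0,0,0]},{"dp": [0,0,0],"rotation": [0,0,0]}]' --grip 0.0 --force 25

```text
t: 14.5
eef_pos: [0.4588, -0.0604, 0.0798]
ee_rot: [3.139, -0.0, -1.61]
force: [-5.3, 2.5, 4.8]
width: 0.0086
gripper_force: 25.0
```

```bash
python3 - <<'E'
from h import *
go([.458,-.0625,.078])
im,d=vision.grab_frame('side')
cv2.imwrite('pics/h1.png',cv2.resize(im[120:290,170:380,::-1],None,fx=3,fy=3))
# arc increments in tool axes (y=-chamber x, z=down)
q=np.radians(np.r_[0,1,3,6,9,12,15,18,21,24,27,30,33,36,39,42,45,48,51,54,56.5,58.5,59.6,60])
x=-.141*np.cos(q)+.055*np.sin(q); z=.141*np.sin(q)+.055*np.cos(q)
print(np.round(np.c_[-np.diff(x),-np.diff(z)],4).tolist())
E
```

```text
t 14.5 tcp [ 0.4588 -0.0604  0.0798] [ 3.139 -0.    -1.61 ] w 0.00862980377828083 24.999234080314636 f [-5.3  2.5  4.8] q [ 0.3   0.16 -0.63 -0.   -0.78 -0.33]
dp tool [0.0021 0.0007 0.0018]
[[-0.001, -0.0025], [-0.0021, -0.0049], [-0.0034, -0.0071], [-0.0038, -0.0069], [-0.0042, -0.0067], [-0.0045, -0.0065], [-0.0049, -0.0063], [-0.0052, -0.006], [-0.0055, -0.0057], [-0.0058, -0.0054], [-0.0061, -0.0051], [-0.0063, -0.0048], [-0.0066, -0.0045], [-0.0068, -0.0041], [-0.007, -0.0037], [-0.0072, -0.0034], [-0.0073, -0.003], [-0.0075, -0.0026], [-0.0076, -0.0022], [-0.0064, -0.0015], [-0.0052, -0.001], [-0.0029, -0.0005], [-0.001, -0.0002]]
```

View pics/h1.png

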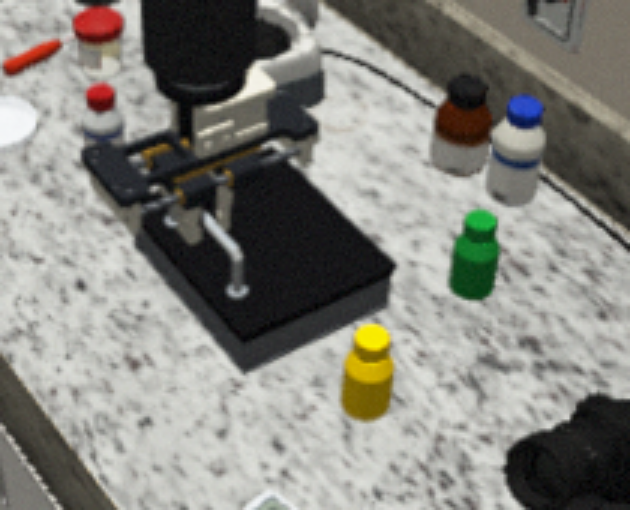

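The fingers hold the bar at picture px (200,215), with the width near the bar's thickness, and the bottle still stands at (102,115). Now I raise the lid along the arc.

Request:
carry_out --commands '[{"dp": [0,-0.001,-0.0025],"rotation": [0,0,0]},{"dp": [0,-0.002,-0.005],"rotation": [0,0,0]},{"dp": [0,-0.0034,-0.007],"rotation": [0,0,0]},{"dp": [0,-0.0038,-0.007],"rotation": [0,0,0]},{"dp": [0,-0.0042,-0.0067],"rotation": [0,0,0]},{"dp": [0,-0.0045,-0.0065],"rotation": [0,0,0]},{"dp": [0,-0.005,-0.0063],"rotation": [0,0,0]},{"dp": [0,-0.0052,-0.006],"rotation": [0,0,0]}]'

```text
t: 15.55
eef_pos: [0.4867, -0.0615, 0.1268]
ee_rot: [3.137, -0.0, -1.61]
force: [-12.5, 5.1, 6.8]
width: 0.0089
gripper_force: 25.0
```

Request:
carry_out --commands '[{"dp": [0,-0.0055,-0.0057],"rotation": [0,0,0]},{"dp": [0,-0.0058,-0.0054],"rotation": [0,0,0]},{"dp": [0,-0.0061,-0.0051],"rotation": [0,0,0]},{"dp": [0,-0.0063,-0.0048],"rotation": [0,0,0]},{"dp": [0,-0.0066,-0.0045],"rotation": [0,0,0]},{"dp": [0,-0.0068,-0.0041],"rotation": [0,0,0]},{"dp": [0,-0.007,-0.0037],"rotation": [0,0,0]},{"dp": [0,0,0],"rotation": [0,0,0]}]'

```text
t: 16.55
eef_pos: [0.534, -0.0634, 0.1617]
ee_rot: [-3.14, -0.0, -1.609]
force: [-5.2, 1.5, 7.6]
width: 0.0093
gripper_force: 25.0
```

```bash
cat >> h.py <<'E'
def lidang():
    a=-.039; ex=np.array([np.cos(a),np.sin(a)]); ey=np.array([-np.sin(a),np.cos(a)]); h=np.array([.515,-.064])+.083*ex
    for n in ['side','scene']:
        im,d=vision.grab_frame(n); P=pts(n,d,d>0)
        X=(P[:,:2]-h)@ex; Y=(P[:,:2]-h)@ey; Z=P[:,2]-.048; r=np.hypot(X,Z); th=np.arctan2(Z,-X)
        m=(r>.05)&(r<.168)&(Y>-.1)&(Y<-.055)&(th>np.radians(12)); v=th[m]
        if m.sum()>20:
            hist,e=np.histogram(np.degrees(v),bins=60,range=(0,120)); k=hist.argmax(); c=abs(np.degrees(v)-e[k]-1)<5
            A=np.c_[X[m][c],Z[m][c]]; A=A-A.mean(0); w=np.linalg.svd(A,full_matrices=False)[2][0]
            print(n,m.sum(),c.sum(),'radial',np.degrees(np.median(v[c])),'line',np.degrees(np.arctan2(w[1],-w[0]))%180)
E
python3 - <<'E'
from h import *
go([.458,-.06,.078]); lidang()
E
```

```text
t 16.55 tcp [ 0.534  -0.0634  0.1617] [-3.14  -0.    -1.609] w 0.00925653385712039 25.005932450294495 f [-5.2  1.5  7.6] q [ 0.25  0.18 -0.38  0.   -1.01 -0.29]
dp tool [-0.0005  0.0762  0.0836]
side 273 195 radial 47.81529481448188 line 39.938608048943074
scene 95 64 radial 44.363808060584894 line 35.364443594792824
```

The lid follows, at about 42°. On to 60°.

Request:
carry_out --commands '[{"dp": [0,-0.0072,-0.0034],"rotation": [0,0,0]},{"dp": [0,-0.0073,-0.003],"rotation": [0,0,0]},{"dp": [0,-0.0075,-0.0026],"rotation": [0,0,0]},{"dp": [0,-0.0076,-0.0022],"rotation": [0,0,0]},{"dp": [0,-0.0064,-0.0015],"rotation": [0,0,0]},{"dp": [0,-0.0052,-0.001],"rotation": [0,0,0]},{"dp": [0,-0.003,-0.0005],"rotation": [0,0,0]},{"dp": [0,0,0],"rotation": [0,0,0]}]'

```text
t: 17.65
eef_pos: [0.5777, -0.0649, 0.1743]
ee_rot: [-3.141, -0.0, -1.61]
force: [-3.2, -2.6, 2.1]
width: 0.009
gripper_force: 25.0
```

Request:
carry_out --commands '[{"dp": [0,0,0],"rotation": [0,0,0]},{"dp": [0,0,0],"rotation": [0,0,0]},{"dp": [0,0,0],"rotation": [0,0,0]},{"dp": [0,0,0],"rotation": [0,0,0]},{"dp": [0,0,0],"rotation": [0,0,0]},{"dp": [0,0,0],"rotation": [0,0,0]},{"dp": [0,0,0],"rotation": [0,0,0]},{"dp": [0,0,0],"rotation": [0,0,0]}]'

```text
t: 18.65
eef_pos: [0.5774, -0.0649, 0.1743]
ee_rot: [3.141, -0.0, -1.609]
force: [-2.5, -4.6, 0.3]
width: 0.0093
gripper_force: 25.0
```

```bash
python3 - <<'E'
from h import *
go([.458,-.06,.078]); lidang()
s,_=vision.grab_frame('side'); c,_=vision.grab_frame('scene')
cv2.imwrite('pics/e1.png',cv2.resize(np.hstack([s[90:290,150:350],c[90:290,150:350]])[:,:,::-1],None,fx=2,fy=2))
E
```

```text
t 18.65 tcp [ 0.5774 -0.0649  0.1743] [ 3.141 -0.    -1.609] w 0.00933782937552389 25.00002086162567 f [-2.5 -4.6  0.3] q [ 0.22  0.24 -0.27  0.   -1.06 -0.26]
dp tool [-0.0003  0.1194  0.0963]
side 121 81 radial 62.691967889484594 line 58.95528626180197
scene 159 137 radial 63.0104560272767 line 59.18112654043722
```

View pics/e1.png

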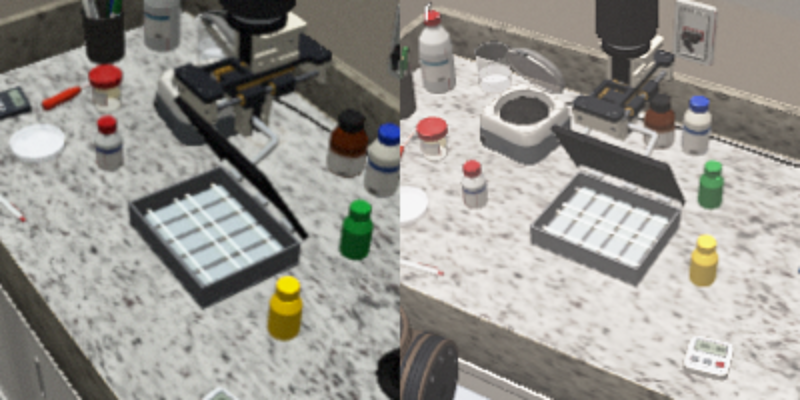

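The pictures show the lid raised and held by the gripper. The line fits give 59.0° and 59.2°. The bottle stands upright at left, px (108,145), and nothing nearby has moved. Handing in.

```bash
python3 -c "
from station import arm,readout
print(arm.job_done()); print(readout.get_state()['t'])"
```

```text
the job is handed in; nothing more can be done
None
the job is handed in; nothing more can be done
```

The bottle stands upright and released on the worktop left of the chamber, the gripper is holding the lid at about 59°, and the job is handed in (no verdict came back).

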